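Level the doughnut display shelf

TASK

The raised steel display shelf on the counter is low at its screw-foot end. Stand the spirit level lengthwise on the shelf and press it down to bed it, let go of it and turn the black foot knob until the bubble sits centred between the two lines; then press the level down onto the shelf again, moderately and without leaning hard on it, and finish while still holding it pressed there with the bubble between the lines. Leave everything else on the counter where it is.

Things in the scene. Friction and masses are not known exactly. Their poses are not given: they have to be found in the camera images.
- level_mid (a point): aluminium spirit level, a straight bar 180 mm long, 24 mm wide and 40 mm tall, about 0.35 kg, standing upright on its 24 mm wide base on the counter beside the shelf. Black end caps; a yellow-green vial with a pale bubble shows through a 60 mm long window in the middle of its flat top. This point is its centre, 20 mm above its base; x runs along its length, z up out of its top
- bubble (a joint): where the bubble stands in the vial of the spirit level, in m along the level's own +x; 0 is centred. The bubble is 18 mm long and 11 mm wide; the two black lines across the vial stand 11 mm either side of its middle, so a centred bubble has 2 mm to spare before each line. It runs to the higher end, 1.2 mm for each 1 mrad of slope, takes about 2 s to settle, and stops at 18 mm
- shelf_top (a point): stainless steel display shelf on three feet. This point is the middle of its flat top, 100 mm above the counter; x runs across it (away from the robot), y along its length, z up. The plate is 170 mm (x from -85 to 85 mm) by 315 mm (y from -145 to 170 mm) and 10 mm thick, with a thin upstand 22 mm high along its +x edge. Two fixed feet stand under it at y = 150 mm; at the other end a narrow ear, 60 mm wide, carries the levelling foot at y = -165 mm
- foot_knob (a point): centre of the black fluted round knob, 40 mm in diameter and 28 mm tall, on top of the levelling foot's vertical screw, 32 mm above the shelf (its underside is 18 mm above the shelf's ear). It turns about the vertical and its height stays. Right-hand thread, 4 mm a turn: clockwise seen from above raises that end of the shelf, 2.0 mrad of slope (2.4 mm of bubble) for each radian of turn. Light to turn (0.06 N m), several turns either way, stays where it is left
- level: the spirit level as a whole, origin in the middle of its base, axes as for point level_mid
- shelf: the shelf plate as a whole, with its upstand and ear; origin on the hinge line over the two fixed feet, 14 mm below the top, axes as for point shelf_top
- shaker: steel sugar shaker, 64 mm in diameter, 105 mm tall, upright on the counter, on the other side of the shelf from the spirit level; origin under its middle. Leave alone
- plate: white plate 146 mm in diameter with a pale doughnut, 36 mm tall; origin under its middle. Leave alone
- tongs: steel pastry tongs lying flat, 185 mm long, 78 mm wide at the tips, 20 mm tall; origin on the counter at their middle, x towards the tips. Leave alone
- card_left: blank price card on a wooden block, 85 mm wide, 66 mm tall; origin under its middle. Leave alone
- card_right: a second such blank price card; origin under its middle. Leave alone
- cutter: steel ring pastry cutter, 70 mm in diameter, 35 mm tall; origin under its middle. Leave alone
- jar: jam jar with a steel lid, 70 mm in diameter, 85 mm tall; origin under its middle. Leave alone
Things that resemble listed ones, but are neither listed nor needed, are in the scene too. There is more than one size of the level; the job needs the smaller.

How it is judged:
By the outcome, as a careful person would: the job done as asked, in the order asked, and still so for the second after the job is handed in, while the arm keeps its last pose, push and grip.
It also fails if it takes over 72 s, if anything falls off the work surface, if the arm or the gripper's body presses on something with over 40 N, if the wrist force passes 120 N, or if a joint passes its speed limit or range.

ROBOT

A 6-joint arm with a two-finger parallel gripper is mounted at the origin on the work surface. World frame = base frame: x ahead of the robot, y to its left, z up, the work surface at z = 0. Lengths are in m, angles in rad, forces in N, time in s.
With the tool pointing down it reaches from about 0.35 to 0.725 m from the base axis. Payload 4.3 kg.
Tool frame: the origin (TCP) lies at the very end of the fingers, on their centre line; the grasp point (between the pads) lies robot.tcp_to_grasp behind it (robot.tcp_to_grasp is the distance from the TCP to the grasp point, in m); z points along the fingers, y is the line along which they close (so a half turn about z gives the same grasp; the last joint's range is limited). The gripper opens to 85 mm and grips with 20 to 120 N. Pads are 22 mm wide; open, the fingers measure 114 mm over their backs; the gripper's body (76 mm by 85 mm) begins 54 mm behind the grasp point. The pads swing forward as they close: fully open they stand 13 mm farther back than shut.
Start: joints at [1.058, 0.377, 0.081, 1.274, 0, 1.46], TCP at [0.225, 0.529, 0.231] pointing down, gripper open.
Joint ranges: [-2.72, 2.72], [-0.84, 1.66], [-1.02, 1.22], [-1.77, 2.12], [-1.37, 1.28], [-3.14, 3.14]. Speed limits (rad/s): [2.57, 2.57, 3.14, 3.14, 3.14, 3.14].

INTERFACE

Orientations are given as a 3x3 rotation matrix whose columns are the frame's x, y, z axes.
In Python, from bench import sense, eyes, robot gives the robot as it stands.
- The arm moves only by the tool arm_command, never from a script. Its argument "increments" is a list of rows, each a list of 7 numbers: the closure, from 0 (fully open) to 1 (shut), then the shift along the tool's x, y, z each as a share of 250 mm, from -1 to 1, then the turn, a rotation vector about the tool's x, y, z each as a share of 180 degrees, from -1 to 1. In form: [[fingers, dx, dy, dz, ax, ay, az], ...]. A call has 1 to 20 rows; each row is the pose to reach, as a shift and turn from the pose commanded when the call began, along the tool's axes at that moment, turning the shorter way round; what a row does not reach only later rows make up. A row lasts 1/10 s, in which the tool goes at most 50 mm and 8.59 degrees, less where a joint would pass 70% of its speed; a pose out of reach is approached as far as the arm can. A call with a number of a shift or a turn outside -1 to 1 is refused whole. A call with a gripper value outside its range is refused whole. The fingers move at their own pace and stop on an object; the grip force is fixed at half the most. Time passes only in rows, so rows that repeat a pose let the fingers close. It gives the time, the measured TCP pose, the force, the opening and the grip force at its end, in the units of the state.
- sense(): the state, without advancing time (a new reading comes with each control period).
- eyes.snapshot(name): name is "scene" or "top"; returns a dict with "color" (480x640x3 uint8, red, green, blue), "vfov" (degrees; the focal length in pixels is half the picture's height over the tangent of half this angle, whatever the lens; pixels are square), "cx", "cy" (the principal point, pixels), "rvec" (rotation vector, rad) and "tvec" (3), from world to camera coordinates, as OpenCV has them. Camera axes: x right, y down, z forward; pixel columns grow to the right and rows downward; lengths in m; the calibration is good to about 2 mm. A picture is of the moment at which its call begins. There is no depth.
- robot.sign_off(): hands the job in; it is judged then, once.
The state is a dict: "time_s": time; "q": joint angles; "joint_vel": joint speeds; "joint_torque": joint torques, N m; "eef_pos": TCP position; "ee_rot": TCP orientation; "contact_force": force on the tool from outside, world axes, zero at the start; "wrist_torque": the same for the moment, N m; "finger_gap": finger opening in m; "finger_force": force on a finger pad.
Only numpy, scipy, OpenCV 4.12 (cv2) and the standard library are available. Lean on these libraries where they do the work, as an engineer would, in place of code of your own. Each camera call takes 0.05 s, during which the arm holds its last target. There are 200 camera calls.

## Working session

There is one attempt and no reset: what is moved stays moved. The work goes in short steps, Python scripts to look and compute and a tool call to move; the robot and the scene stay as the last step left them, time stands still between calls to the robot, and variables do not carry over. Pictures are saved under pics/ and viewed, at most 10 in all, crops included, and the job is handed in when it is done.

Besides the shell and the picture viewer there is one more tool, called after ">>>" in YAML: its name, and indented under it one key for each argument. arm_command: Moves the arm, as the interface text tells. Its arguments: {"type":"object","properties":{"increments":{"type":"array","items":{"type":"array","items":{"type":"number"}}}},"required":["increments"]}

```bash
mkdir -p pics; cat > h.py <<'E'
import numpy as np, cv2
from bench import sense, eyes, robot
def snap(n,f):
    s=eyes.snapshot(n); cv2.imwrite(f,cv2.cvtColor(s["color"],cv2.COLOR_RGB2BGR))
    np.savez(f[:-4],**{k:np.asarray(v) for k,v in s.items()}); return s
def cam(s):
    R=cv2.Rodrigues(np.array(s["rvec"],float))[0]; t=np.array(s["tvec"],float).ravel()
    f=240/np.tan(np.radians(float(s["vfov"]))/2); return R,t,f,float(s["cx"]),float(s["cy"])
def ray(s,u,v,z):
    R,t,f,cx,cy=cam(s); d=R.T@np.array([(u-cx)/f,(v-cy)/f,1]); c=-R.T@t
    return c+d*(z-c[2])/d[2]
def proj(s,p):
    R,t,f,cx,cy=cam(s); q=R@np.array(p)+t; return f*q[0]/q[2]+cx,f*q[1]/q[2]+cy
E
python3 - <<'E'
from h import *
a=snap("scene","pics/s0.png"); b=snap("top","pics/t0.png")
for s in(a,b):
    R,t,f,cx,cy=cam(s); print((-R.T@t).round(3),f,cx,cy,R.round(2).tolist())
S=sense(); print({k:np.round(v,3).tolist() for k,v in S.items()}); print(robot.tcp_to_grasp)
E
```

```text
[ 0.962 -0.827  0.937] 535.94701659107 323.6759443817705 239.52416107484993 [[0.85, 0.52, 0.0], [0.34, -0.56, -0.76], [-0.39, 0.65, -0.65]]
[ 0.258 -0.012  1.565] 582.4209662341078 323.8872617869104 239.40631954529502 [[0.01, -1.0, -0.01], [-0.99, -0.0, -0.14], [0.14, 0.01, -0.99]]
{'time_s': 0.1, 'q': [1.058, 0.378, 0.08, 1.274, 0.0, 1.461], 'joint_vel': [0.001, -0.003, 0.004, 0.001, -0.0, -0.0], 'joint_torque': [0.001, -46.47, 27.058, 0.012, -0.0, 0.0], 'eef_pos': [0.225, 0.528, 0.23], 'ee_rot': [[-0.92, 0.392, -0.001], [0.392, 0.92, -0.002], [0.0, -0.002, -1.0]], 'contact_force': [-0.187, 0.014, 0.066], 'wrist_torque': [0.04, 0.016, 0.007], 'finger_force': 0.0, 'finger_gap': 0.085}
0.0187
```

View pics/s0.png

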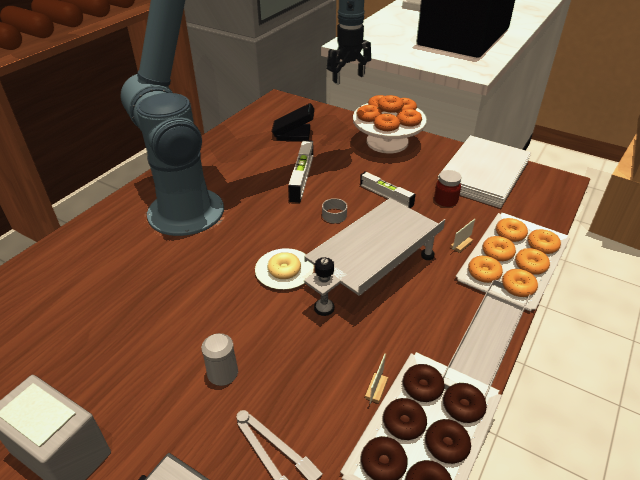

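View pics/t0.png

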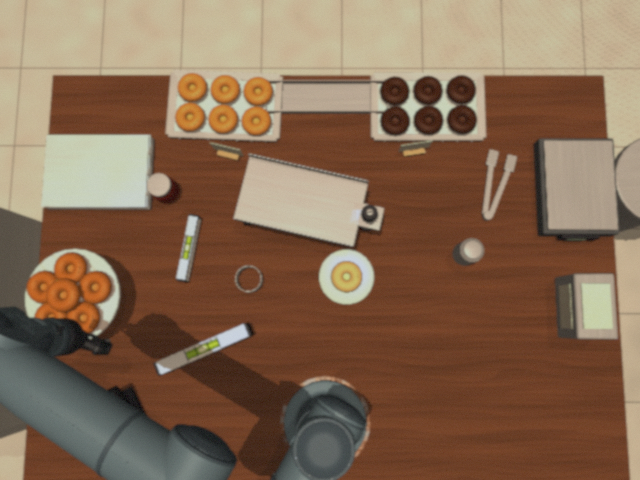

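The level candidates are the bar at top (188,248) / scene (387,190) and the bar at top (204,349) / scene (301,172). The second is longer, so I choose the first. The knob is at top (370,213) / scene (323,267). I'll check the choice in a close crop of the top view and measure from it.

```bash
python3 - <<'E'
import cv2
t=cv2.imread("pics/t0.png")[140:290,165:395]
a=cv2.resize(t,None,fx=3.4,fy=3.4,interpolation=cv2.INTER_CUBIC)
cv2.imwrite("pics/c0.png",a); print(a.shape)
E
```

```text
(510, 782, 3)
```

View pics/c0.png

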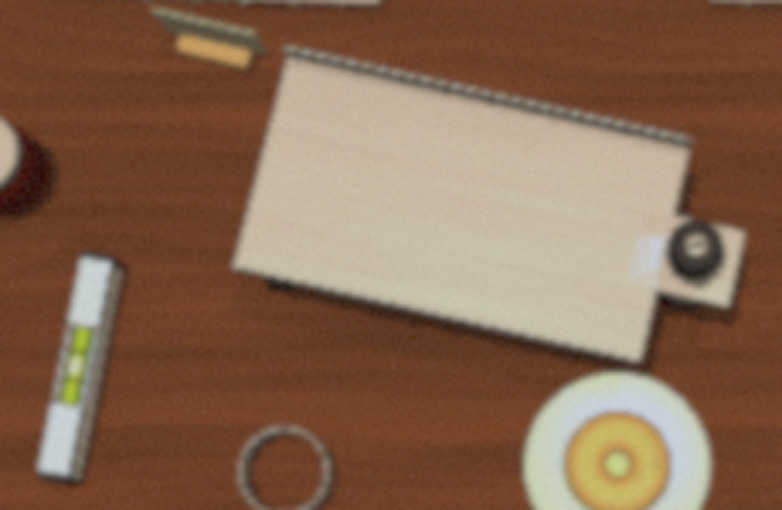

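```bash
python3 - <<'E'
from h import *
s=dict(np.load("pics/t0.npz")); a=dict(np.load("pics/s0.npz"))
P=lambda x,y,z: ray(s,165+(x+.5)/3.4-.5,140+(y+.5)/3.4-.5,z)
e1,e2,w=P(97,257,.04),P(57,474,.04),P(77,365,.04)
d=e1-e2; print("level",e1,e2,w,(e1+e2)/2,np.linalg.norm(d),np.degrees(np.arctan2(d[1],d[0])))
nl,nr,fl=P(233,268,.1),P(643,361,.1),P(290,56,.1)
fr=P(690,146,.1)
for n,p in zip(["nl","nr","fl","fr"],[nl,nr,fl,fr]): print(n,p)
yd=nl-nr; print(np.linalg.norm(yd),np.linalg.norm(fl-nl),np.degrees(np.arctan2(yd[1],yd[0])))
k=P(696,245,.146); print("knob",k,proj(a,k))
y=yd/np.linalg.norm(yd); x=np.array([y[1],-y[0],0])
ctr=nl+.085*x-.17*y; print("ctr",ctr, "knob pred",ctr-.165*y,"x",x)
print("scene proj level",proj(a,(e1+e2)/2),"shelfctr",proj(a,ctr))
S=sense();print(S["eef_pos"],S["ee_rot"])
E
```

```text
level [0.5367863  0.35362859 0.04      ] [0.36647024 0.37829094 0.04      ] [0.45137035 0.36606897 0.04      ] [0.45162827 0.36595977 0.04      ] 0.1720923919007454 -8.239355774859426
nl [0.5177877  0.23639194 0.1       ]
nr [ 0.44855992 -0.07169721  0.1       ]
fl [0.682227   0.19729791 0.1       ]
fr [ 0.61279725 -0.10751545  0.1       ]
0.31577113326474143 0.16902255808251962 77.33595158343061
knob [ 0.52787668 -0.10852302  0.146     ] (np.float64(325.01661844541695), np.float64(262.5822450963509))
ctr [0.56345006 0.05189275 0.1       ] knob pred [ 0.52727645 -0.10909318  0.1       ] x [ 0.9756723  -0.21923404  0.        ]
scene proj level (np.float64(387.364419283556), np.float64(184.1998552980563)) shelfctr (np.float64(372.9180743920253), np.float64(242.50567934648137))
[0.22510302 0.52847355 0.23045196] [[-9.19961619e-01  3.92007398e-01 -9.04972944e-04]
 [ 3.92008388e-01  9.19960260e-01 -1.59505338e-03]
 [ 2.07266419e-04 -1.82214487e-03 -9.99998318e-01]]
```

Crop check: the bar at crop (77,365) has a white top and a green window, and measures about 172–180 mm, so it is the small level. The knob is at crop (696,248), and both cameras and the shelf geometry agree on it.

```bash
cat >> h.py <<'E'
def inc(pos,yawdeg,frm=None):
    "shift/turn shares to bring TCP to pos with tool y at yawdeg, tool down"
    S=sense(); p=np.array(S["eef_pos"]); R=np.array(S["ee_rot"])
    c=np.degrees(np.arctan2(R[1,1],R[0,1]))
    if frm: p,c=np.array(frm[:3]),frm[3]
    a=np.radians(c); y=np.array([np.cos(a),np.sin(a),0]); x=np.array([-y[1],y[0],0]); 
    d=np.array(pos)-p; dz=(yawdeg-c+180)%360-180
    return np.round([d@x/.25,d@y/.25,-d[2]/.25,0,0,-dz/180],4).tolist(),round(c,2)
E
python3 - <<'E'
from h import *
print(inc([.4515,.366,.12],81.8), inc([.4515,.366,.01],81.8))
E
```

```text
([-1.0879, -0.2429, 0.4418, 0.0, 0.0, -0.0827], np.float64(66.92)) ([-1.0879, -0.2429, 0.8818, 0.0, 0.0, -0.0827], np.float64(66.92))
```

>>> arm_command:
  increments:
    - [0,-1,-0.22,0.4,0,0,-0.083]
    - [0,-1,-0.22,0.4,0,0,-0.083]
    - [0,-1,-0.22,0.4,0,0,-0.083]
    - [0,-1,-0.22,0.4,0,0,-0.083]
    - [0,-1,-0.22,0.4,0,0,-0.083]
    - [0,-1,-0.22,0.4,0,0,-0.083]
    - [0,-1,-0.22,0.4,0,0,-0.083]
    - [0,-1,-0.22,0.4,0,0,-0.083]
    - [0,-1,-0.22,0.4,0,0,-0.083]
    - [0,-1,-0.22,0.4,0,0,-0.083]

```text
time_s: 1.1
eef_pos: [0.4331, 0.3814, 0.1319]
ee_rot: [[-0.99, 0.14, 0.001], [0.14, 0.99, 0.001], [-0.0, 0.001, -1.0]]
contact_force: [-0.5, -0.1, -0.2]
finger_gap: 0.0855
finger_force: 0.0
```

```bash
python3 - <<'E'
from h import *
print(inc([.4515,.366,.01],81.8),sense()["eef_pos"])
E
```

```text
([-0.0814, -0.0508, 0.4875, 0.0, 0.0, 0.0009], np.float64(81.97)) [0.43311607 0.38142936 0.13188654]
```

Aligned, so I descend and close.

>>> arm_command:
  increments:
    - [0,-0.081,-0.051,0.2,0,0,0]
    - [0,-0.081,-0.051,0.4,0,0,0]
    - [0,-0.081,-0.051,0.487,0,0,0]
    - [0,-0.081,-0.051,0.487,0,0,0]
    - [0,-0.081,-0.051,0.487,0,0,0]
    - [1,-0.081,-0.051,0.487,0,0,0]
    - [1,-0.081,-0.051,0.487,0,0,0]
    - [1,-0.081,-0.051,0.487,0,0,0]
    - [1,-0.081,-0.051,0.487,0,0,0]
    - [1,-0.081,-0.051,0.487,0,0,0]
    - [1,-0.081,-0.051,0.487,0,0,0]
    - [1,-0.081,-0.051,0.487,0,0,0]
    - [1,-0.081,-0.051,0.487,0,0,0]
    - [1,-0.081,-0.051,0.487,0,0,0]

```text
time_s: 2.5
eef_pos: [0.453, 0.3658, 0.0108]
ee_rot: [[-0.99, 0.142, 0.002], [0.142, 0.99, 0.002], [-0.001, 0.002, -1.0]]
contact_force: [-0.8, 1.2, 5.7]
finger_gap: 0.0232
finger_force: 60.6
```

```bash
python3 - <<'E'
from h import *
print(inc([.569,.076,.185],167.3),sense()["eef_pos"])
E
```

```text
([-0.6237, -1.0819, -0.6969, 0.0, 0.0, -0.4747], np.float64(81.86)) [0.45295622 0.36583054 0.01077295]
```

>>> arm_command:
  increments:
    - [1,0,0,-0.2,0,0,0]
    - [1,0,0,-0.4,0,0,0]
    - [1,0,0,-0.6,0,0,0]
    - [1,-0.1,-0.15,-0.7,0,0,-0.04]
    - [1,-0.2,-0.3,-0.7,0,0,-0.08]
    - [1,-0.3,-0.45,-0.7,0,0,-0.12]
    - [1,-0.4,-0.6,-0.7,0,0,-0.16]
    - [1,-0.5,-0.75,-0.7,0,0,-0.2]
    - [1,-0.6,-0.9,-0.7,0,0,-0.24]
    - [1,-0.62,-1,-0.7,0,0,-0.28]
    - [1,-0.62,-1,-0.7,0,0,-0.32]
    - [1,-0.62,-1,-0.7,0,0,-0.36]
    - [1,-0.62,-1,-0.7,0,0,-0.4]
    - [1,-0.62,-1,-0.7,0,0,-0.44]
    - [1,-0.62,-1,-0.7,0,0,-0.475]
    - [1,-0.62,-1,-0.7,0,0,-0.475]
    - [1,-0.62,-1,-0.7,0,0,-0.475]
    - [1,-0.62,-1,-0.7,0,0,-0.475]

```text
time_s: 4.3
eef_pos: [0.5697, 0.0955, 0.1841]
ee_rot: [[-0.22, -0.975, -0.001], [-0.975, 0.22, -0.0], [0.0, 0.001, -1.0]]
contact_force: [0.3, -0.4, -3.6]
finger_gap: 0.0233
finger_force: 60.6
```

```bash
python3 - <<'E'
from h import *
print(inc([.569,.076,.125],167.3),sense()["eef_pos"],sense()["contact_force"])
a=snap("scene","pics/s1.png")["color"]
u,v=map(int,proj(dict(np.load("pics/s1.npz")),[.57,.07,.13]));print(u,v)
cv2.imwrite("pics/c1.png",cv2.cvtColor(cv2.resize(a[v-140:v+100,u-130:u+130],None,fx=2.4,fy=2.4,interpolation=cv2.INTER_CUBIC),cv2.COLOR_RGB2BGR))
E
```

```text
([0.0765, -0.0143, 0.2364, 0.0, 0.0, -0.0002], np.float64(167.27)) [0.5697242  0.09545586 0.18408815] [ 0.29681716 -0.37112275 -3.58307859]
379 229
```

View pics/c1.png

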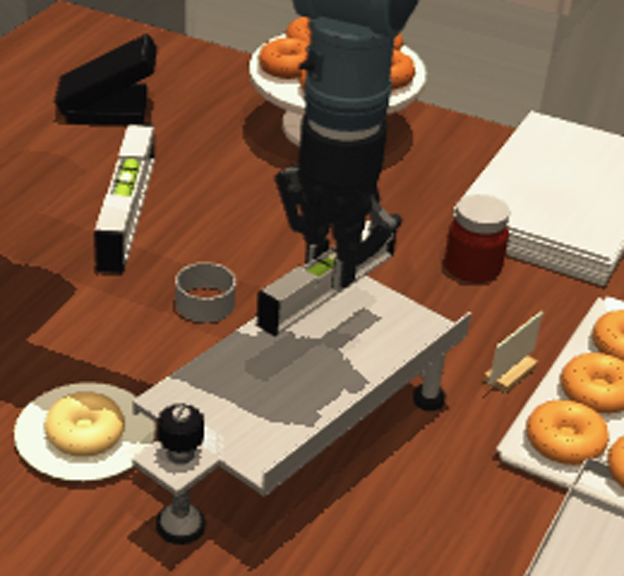

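The level is held horizontal, lengthwise above the shelf (crop 325,265). I lower it.

>>> arm_command:
  increments:
    - [1,0.04,-0.014,0.15,0,0,0]
    - [1,0.07,-0.014,0.22,0,0,0]
    - [1,0.07,-0.014,0.25,0,0,0]
    - [1,0.07,-0.014,0.264,0,0,0]
    - [1,0.07,-0.014,0.268,0,0,0]
    - [1,0.07,-0.014,0.272,0,0,0]
    - [1,0.07,-0.014,0.276,0,0,0]
    - [1,0.07,-0.014,0.28,0,0,0]
    - [1,0.07,-0.014,0.284,0,0,0]
    - [1,0.07,-0.014,0.284,0,0,0]
    - [1,0.07,-0.014,0.284,0,0,0]

```text
time_s: 5.45
eef_pos: [0.5697, 0.0777, 0.1136]
ee_rot: [[-0.219, -0.976, -0.0], [-0.976, 0.219, 0.0], [-0.0, 0.0, -1.0]]
contact_force: [0.0, -0.6, -3.4]
finger_gap: 0.0231
finger_force: 60.4
```

>>> arm_command:
  increments:
    - [1,0,0,0.004,0,0,0]
    - [1,0,0,0.008,0,0,0]
    - [1,0,0,0.012,0,0,0]
    - [1,0,0,0.012,0,0,0]
    - [1,0,0,0.012,0,0,0]

```text
time_s: 5.95
eef_pos: [0.5697, 0.0777, 0.1106]
ee_rot: [[-0.219, -0.976, 0.0], [-0.976, 0.219, 0.0], [-0.0, -0.0, -1.0]]
contact_force: [-0.6, 0.5, -2.1]
finger_gap: 0.0232
finger_force: 60.8
```

>>> arm_command:
  increments:
    - [1,0,0,0.002,0,0,0]
    - [1,0,0,0.004,0,0,0]
    - [1,0,0,0.004,0,0,0]
    - [1,0,0,0.004,0,0,0]

```text
time_s: 6.35
eef_pos: [0.5698, 0.0776, 0.1103]
ee_rot: [[-0.219, -0.976, 0.001], [-0.976, 0.219, -0.0], [-0.0, -0.001, -1.0]]
contact_force: [-3.0, -1.1, 5.4]
finger_gap: 0.023
finger_force: 61.8
```

>>> arm_command:
  increments:
    - [1,0,0,0.002,0,0,0]
    - [1,0,0,0.004,0,0,0]
    - [1,0,0,0.004,0,0,0]
    - [1,0,0,0.004,0,0,0]

```text
time_s: 6.75
eef_pos: [0.5699, 0.0776, 0.1103]
ee_rot: [[-0.219, -0.976, 0.001], [-0.976, 0.219, -0.0], [-0.0, -0.001, -1.0]]
contact_force: [-5.7, -1.9, 11.8]
finger_gap: 0.0232
finger_force: 62.7
```

>>> arm_command:
  increments:
    - [1,0,0,0.002,0,0,0]
    - [1,0,0,0.004,0,0,0]
    - [1,0,0,0.005,0,0,0]
    - [1,0,0,0.005,0,0,0]
    - [1,0,0,0.005,0,0,0]
    - [1,0,0,0.005,0,0,0]
    - [1,0,0,0.005,0,0,0]
    - [1,0,0,0.005,0,0,0]

```text
time_s: 7.55
eef_pos: [0.5699, 0.0776, 0.1103]
ee_rot: [[-0.219, -0.976, 0.002], [-0.976, 0.219, -0.0], [-0.0, -0.002, -1.0]]
contact_force: [-8.8, -2.3, 19.0]
finger_gap: 0.0229
finger_force: 63.7
```

>>> arm_command:
  increments:
    - [0.6,0,0,-0.012,0,0,0]
    - [0.5,0,0,-0.012,0,0,0]
    - [0.4,0,0,-0.012,0,0,0]
    - [0,0,0,-0.012,0,0,0]
    - [0,0,0,-0.012,0,0,0]
    - [0,0,0,-0.012,0,0,0]
    - [0,0,0,-0.1,0,0,0]
    - [0,0,0,-0.25,0,0,0]
    - [0,0,0,-0.4,0,0,0]
    - [0,0,0,-0.4,0,0,0]

```text
time_s: 8.55
eef_pos: [0.5732, 0.0778, 0.213]
ee_rot: [[-0.219, -0.976, 0.01], [-0.976, 0.219, 0.0], [-0.003, -0.01, -1.0]]
contact_force: [-0.1, 0.5, -0.2]
finger_gap: 0.0849
finger_force: 0.0
```

```bash
python3 - <<'E'
from h import *
print(inc([.5276,-.1088,.19],237),sense()["eef_pos"])
E
```

```text
([0.7682, 0.0145, 0.0921, 0.0, 0.0, -0.3869], np.float64(167.36)) [0.57315266 0.07779283 0.21302895]
```

>>> arm_command:
  increments:
    - [0,0.15,0,0,0,0,-0.04]
    - [0,0.3,0,0,0,0,-0.08]
    - [0,0.45,0.01,0,0,0,-0.12]
    - [0,0.6,0.01,0.03,0,0,-0.16]
    - [0,0.768,0.015,0.06,0,0,-0.2]
    - [0,0.768,0.015,0.09,0,0,-0.24]
    - [0,0.768,0.015,0.09,0,0,-0.28]
    - [0,0.768,0.015,0.09,0,0,-0.32]
    - [0,0.768,0.015,0.09,0,0,-0.36]
    - [0,0.768,0.015,0.09,0,0,-0.387]
    - [0,0.768,0.015,0.09,0,0,-0.387]
    - [0,0.768,0.015,0.09,0,0,-0.387]
    - [0,0.768,0.015,0.09,0,0,-0.387]

```text
time_s: 9.85
eef_pos: [0.5239, -0.1088, 0.1845]
ee_rot: [[0.838, -0.545, -0.0], [-0.545, -0.838, 0.0], [-0.0, -0.0, -1.0]]
contact_force: [0.7, -0.1, -0.7]
finger_gap: 0.0854
finger_force: 0.0
```

```bash
cat >> h.py <<'E'
def crop(s,p,h,f):
    u,v=map(int,np.round(proj(s,p))); a=s["color"][v-h:v+h,u-h:u+h]; k=390//(2*h)
    return cv2.cvtColor(cv2.resize(a,None,fx=f,fy=f,interpolation=cv2.INTER_CUBIC),cv2.COLOR_RGB2BGR),(u-h,v-h)
E
python3 - <<'E'
from h import *
S=sense();print(inc([.5276,-.1088,.113],237),S["eef_pos"],S["q"][5],S["ee_rot"][0][2])
a=snap("scene","pics/s2.png");t=snap("top","pics/t2.png")
A,oa=crop(a,[.57,.077,.14],40,9);B,ob=crop(t,[.57,.077,.14],40,9)
A=A[:,:,:][:600,:400*2]; A=cv2.resize(A,(390,390));B=cv2.resize(B,(390,390))
cv2.imwrite("pics/c2.png",np.hstack([A,B]));print(oa,ob,390/80)
E
```

```text
([0.0125, -0.008, 0.286, 0.0, 0.0, -0.0002], np.float64(-123.04)) [ 0.52389662 -0.10877376  0.18449974] -2.888218197522776 -0.00035217178219354407
(341, 185) (255, 155) 4.875
```

View pics/c2.png

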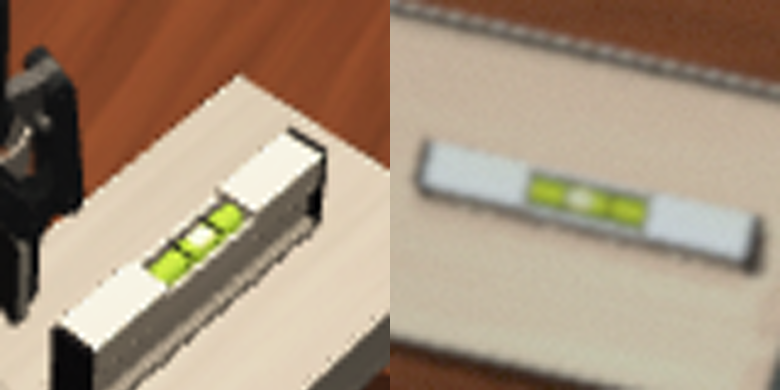

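The picture shows the level standing lengthwise on the shelf. The bubble sits slightly towards the far (+y) end of the vial, at crop (203,237) left and (582,198) right. I'll measure it with a rectified profile along the vial.

```bash
cat >> h.py <<'E'
C0=np.array([.570,.0777,.138]); YD=np.array([.2192,.9757,0]); XD=np.array([.9757,-.2192,0])
def prof(name,n=4,show=True,off=0.0,z=.138):
    r=np.arange(-45,45.1,.5); acc=0
    for _ in range(n):
        s=eyes.snapshot(name); im=s["color"].astype(np.float32)
        pts=np.array([[proj(s,[*(C0+YD*a/1e3+XD*(b/1e3+off))[:2],z]) for a in r] for b in np.arange(-3,3.1,1)],np.float32)
        acc=acc+cv2.remap(im,pts[...,0],pts[...,1],cv2.INTER_CUBIC).mean(0)/n
    return r,acc
E
python3 - <<'E'
from h import *
for n in("top","scene"):
  for off in (-.004,0,.004):
    r,p=prof(n,2,off=off); print(n,off); print("B",p[::4,2].astype(int).tolist()); print("R",p[::4,0].astype(int).tolist())
print(sense()["time_s"])
E
```

```text
top -0.004
B [207, 207, 207, 207, 200, 180, 146, 106, 74, 62, 61, 62, 61, 61, 61, 59, 57, 60, 64, 71, 86, 106, 125, 134, 137, 133, 123, 105, 84, 70, 64, 63, 63, 63, 64, 69, 86, 115, 153, 183, 199, 203, 204, 204, 204, 203]
R [196, 196, 196, 195, 191, 178, 161, 149, 147, 149, 150, 151, 149, 146, 142, 135, 130, 134, 145, 151, 154, 160, 168, 172, 173, 169, 159, 146, 139, 143, 147, 149, 148, 148, 148, 146, 144, 146, 160, 179, 191, 195, 196, 195, 196, 195]
top 0
B [206, 206, 208, 206, 199, 180, 144, 100, 68, 57, 56, 56, 55, 54, 55, 52, 51, 52, 58, 69, 92, 121, 143, 155, 158, 155, 143, 119, 90, 66, 56, 54, 56, 57, 58, 64, 82, 114, 154, 183, 198, 203, 203, 203, 203, 203]
R [196, 196, 197, 195, 190, 178, 161, 153, 155, 160, 161, 161, 159, 157, 153, 144, 138, 141, 153, 160, 167, 175, 184, 188, 188, 184, 174, 158, 150, 153, 159, 160, 161, 162, 161, 158, 152, 152, 166, 182, 192, 196, 197, 196, 196, 196]
top 0.004
B [204, 205, 205, 204, 200, 183, 151, 114, 85, 72, 72, 74, 73, 72, 71, 72, 75, 77, 80, 83, 95, 114, 130, 141, 142, 137, 125, 109, 92, 79, 73, 73, 75, 76, 77, 78, 93, 122, 155, 182, 196,
[... 918 characters left out ...]
26, 226]
R [247, 246, 246, 247, 248, 237, 208, 194, 202, 204, 205, 207, 205, 209, 211, 167, 94, 126, 193, 210, 230, 248, 248, 248, 251, 252, 205, 108, 100, 176, 207, 208, 206, 201, 206, 201, 155, 118, 168, 240, 252, 247, 246, 247, 247, 246]
scene 0.004
B [229, 230, 230, 229, 238, 210, 125, 66, 60, 59, 62, 61, 59, 61, 55, 49, 33, 37, 54, 68, 109, 147, 151, 146, 147, 145, 104, 49, 41, 53, 58, 63, 59, 63, 63, 68, 74, 84, 152, 224, 235, 225, 226, 231, 226, 229]
R [247, 248, 249, 247, 251, 243, 210, 186, 185, 184, 186, 185, 184, 182, 173, 147, 100, 120, 172, 191, 204, 216, 220, 219, 213, 216, 184, 112, 113, 164, 185, 188, 185, 187, 184, 168, 132, 114, 173, 241, 254, 247, 247, 250, 247, 249]
10.55
```

Scene profile: the lines are at −12.4 and +10.2 mm (middle about −1.2). The bubble's lower edge is near −5.2 mm, and its centre in the top view is +3. That puts the bubble about +4 mm towards the high (+y) end, so the knob needs about 1.7 rad clockwise. I go down on the knob.

>>> arm_command:
  increments:
    - [0,0.0125,-0.008,0.1,0,0,0]
    - [0,0.0125,-0.008,0.2,0,0,0]
    - [0,0.0125,-0.008,0.26,0,0,0]
    - [0,0.0125,-0.008,0.286,0,0,0]
    - [0.4,0.0125,-0.008,0.286,0,0,0]
    - [0.44,0.0125,-0.008,0.286,0,0,0]
    - [0.44,0.0125,-0.008,0.286,0,0,0]
    - [0.44,0.0125,-0.008,0.286,0,0,0]

```text
time_s: 11.35
eef_pos: [0.5285, -0.1091, 0.1143]
ee_rot: [[0.839, -0.544, 0.002], [-0.544, -0.839, -0.0], [0.002, -0.001, -1.0]]
contact_force: [0.5, -0.5, -1.3]
finger_gap: 0.0476
finger_force: 0.0
```

>>> arm_command:
  increments:
    - [0.47,0,0,0,0,0,0]
    - [0.49,0,0,0,0,0,0]
    - [0.5,0,0,0,0,0,0]

```text
time_s: 11.65
eef_pos: [0.5278, -0.1089, 0.1134]
ee_rot: [[0.839, -0.544, 0.0], [-0.544, -0.839, 0.0], [0.0, -0.0, -1.0]]
contact_force: [-0.1, 0.3, 0.4]
finger_gap: 0.0422
finger_force: 0.0
```

>>> arm_command:
  increments:
    - [0.52,0,0,0,0,0,0]
    - [0.54,0,0,0,0,0,0]
    - [0.55,0,0,0,0,0,0]
    - [0.55,0,0,0,0,0,0]

```text
time_s: 12.05
eef_pos: [0.5276, -0.1093, 0.1135]
ee_rot: [[0.839, -0.544, -0.0], [-0.544, -0.839, -0.001], [0.0, 0.001, -1.0]]
contact_force: [-2.0, -1.5, 4.3]
finger_gap: 0.0387
finger_force: 29.5
```

```bash
cat >> h.py <<'E'
def bub(n=4):
    for nm in("scene","top"):
        r,p=prof(nm,n); R,B=p[:,0],p[:,2]
        def mn(lo,hi):
            m=(r>=lo)&(r<=hi); w=R[m].max()-R[m]; w=np.clip(w-.4*w.max(),0,None); return (w*r[m]).sum()/w.sum()
        l=mn(-17,-8),mn(6.5,15); m=(r>-29)&(r<27); w=np.clip(B[m]-.3*B[m].max()-35,0,None)
        h=r[m][w>.35*w.max()]
        print(nm,"lines",np.round(l,1),"bubble c-mid %.1f"%((w*r[m]).sum()/w.sum()-sum(l)/2),"ext",h[0]-sum(l)/2,h[-1]-sum(l)/2)
E
python3 - <<'E'
from h import *
bub(); print(sense()["time_s"])
E
```

```text
scene lines [-12.5  10.2] bubble c-mid 2.2 ext -3.8349583345072356 8.165041665492765
top lines [-12.8  11.8] bubble c-mid 3.5 ext -2.9928223630524196 10.007177636947581
12.45
```

>>> arm_command:
  increments:
    - [0.55,0,0,0,0,0,0.04]
    - [0.55,0,0,0,0,0,0.08]
    - [0.55,0,0,0,0,0,0.12]
    - [0.55,0,0,0,0,0,0.16]
    - [0.55,0,0,0,0,0,0.2]
    - [0.55,0,0,0,0,0,0.24]
    - [0.55,0,0,0,0,0,0.28]
    - [0.55,0,0,0,0,0,0.32]
    - [0.55,0,0,0,0,0,0.36]
    - [0.55,0,0,0,0,0,0.4]
    - [0.55,0,0,0,0,0,0.42]
    - [0.55,0,0,0,0,0,0.42]
    - [0.55,0,0,0,0,0,0.42]
    - [0.55,0,0,0,0,0,0.42]
    - [0.55,0,0,0,0,0,0.42]
    - [0.55,0,0,0,0,0,0.42]
    - [0.55,0,0,0,0,0,0.42]
    - [0.55,0,0,0,0,0,0.42]
    - [0.55,0,0,0,0,0,0.42]
    - [0.55,0,0,0,0,0,0.42]

```text
time_s: 14.45
eef_pos: [0.5264, -0.1096, 0.1135]
ee_rot: [[-0.32, -0.948, -0.002], [-0.948, 0.32, -0.002], [0.002, 0.002, -1.0]]
contact_force: [-7.1, -5.1, 7.2]
finger_gap: 0.0389
finger_force: 29.8
```

```bash
python3 - <<'E'
from h import *
bub();bub(); print(sense()["time_s"])
E
```

```text
scene lines [-12.3  10.2] bubble c-mid -0.2 ext -6.946655361966561 6.553344638033439
top lines [-12.9  10.7] bubble c-mid 1.0 ext -5.394288750241914 7.605711249758086
scene lines [-12.3  10.2] bubble c-mid -0.2 ext -6.945120753662938 6.554879246337062
top lines [-12.9  10.9] bubble c-mid 0.9 ext -5.481739054197263 7.518260945802737
15.25
```

>>> arm_command:
  increments:
    - [0.55,0,0,0,0,0,0.03]
    - [0.55,0,0,0,0,0,0.05]
    - [0.55,0,0,0,0,0,0.05]
    - [0.55,0,0,0,0,0,0.05]
    - [0.5,0,0,0,0,0,0.05]
    - [0.3,0,0,0,0,0,0.05]
    - [0,0,0,0,0,0,0.05]
    - [0,0,0,0,0,0,0.05]
    - [0,0,0,0,0,0,0.05]
    - [0,0,0,-0.1,0,0,0.05]
    - [0,0,0,-0.25,0,0,0.05]
    - [0,0,0,-0.32,0,0,0.05]
    - [0,0,0,-0.32,0,0,0.05]
    - [0,0,0,-0.32,0,0,0.05]
    - [0,0,0,-0.32,0,0,0.05]
    - [0,0,0,-0.32,0,0,0.05]
    - [0,0,0,-0.32,0,0,0.05]
    - [0,0,0,-0.32,0,0,0.05]
    - [0,0,0,-0.32,0,0,0.05]

```text
time_s: 17.15
eef_pos: [0.5276, -0.1088, 0.193]
ee_rot: [[-0.463, -0.886, -0.0], [-0.886, 0.463, 0.0], [-0.0, 0.001, -1.0]]
contact_force: [0.5, 0.8, 0.5]
finger_gap: 0.0855
finger_force: 0.0
```

```bash
python3 - <<'E'
from h import *
bub();bub()
S=sense(); print(S["time_s"],S["eef_pos"],S["q"][5])
# press point: 50 mm towards +y from level centre; level mid ~ -1 mm
p=C0-YD*.001+YD*.055; print(p)
for z in(.22,.14): print(inc([p[0],p[1],z],167.3))
E
```

```text
scene lines [-12.3  10.1] bubble c-mid -0.3 ext -6.914832037238364 6.085167962761636
top lines [-13.1  11.1] bubble c-mid 0.7 ext -5.987639957862183 7.512360042137817
scene lines [-12.3  10.1] bubble c-mid -0.3 ext -6.913347386892794 6.086652613107206
top lines [-13.1  11.1] bubble c-mid 0.7 ext -6.000718165156212 7.499281834843788
17.95 [ 0.52776433 -0.10888619  0.19328409] -1.4107276322718272
[0.5818368 0.1303878 0.138    ]
([-0.9485, 0.2514, -0.1069, 0.0, 0.0, -0.0827], np.float64(152.42))
([-0.9485, 0.2514, 0.2131, 0.0, 0.0, -0.0827], np.float64(152.42))
```

The bubble reads −0.3 (scene) and +0.7 mm (top), so it is centred. Next is the final press, with closed fingertips on the far end of the level, clear of the window.

>>> arm_command:
  increments:
    - [1,-0.1,0.03,-0.1,0,0,-0.02]
    - [1,-0.3,0.08,-0.1,0,0,-0.05]
    - [1,-0.5,0.13,-0.1,0,0,-0.083]
    - [1,-0.7,0.19,-0.1,0,0,-0.083]
    - [1,-0.85,0.23,-0.1,0,0,-0.083]
    - [1,-0.95,0.25,-0.1,0,0,-0.083]
    - [1,-0.95,0.25,-0.05,0,0,-0.083]
    - [1,-0.95,0.25,0.08,0,0,-0.083]
    - [1,-0.95,0.25,0.15,0,0,-0.083]
    - [1,-0.95,0.25,0.17,0,0,-0.083]
    - [1,-0.95,0.25,0.18,0,0,-0.083]
    - [1,-0.95,0.25,0.18,0,0,-0.083]
    - [1,-0.95,0.25,0.18,0,0,-0.083]

```text
time_s: 19.25
eef_pos: [0.5832, 0.1306, 0.1496]
ee_rot: [[-0.219, -0.976, 0.002], [-0.976, 0.219, 0.0], [-0.001, -0.002, -1.0]]
contact_force: [1.1, -0.2, 0.3]
finger_gap: -0.0001
finger_force: 0.0
```

>>> arm_command:
  increments:
    - [1,-0.001,0.004,0.012,0,0,0]
    - [1,-0.001,0.004,0.02,0,0,0]
    - [1,-0.001,0.004,0.024,0,0,0]
    - [1,-0.001,0.004,0.028,0,0,0]
    - [1,-0.001,0.004,0.028,0,0,0]
    - [1,-0.001,0.004,0.028,0,0,0]

```text
time_s: 19.85
eef_pos: [0.5814, 0.131, 0.1413]
ee_rot: [[-0.219, -0.976, -0.0], [-0.976, 0.219, 0.0], [-0.0, 0.0, -1.0]]
contact_force: [-0.1, -0.1, 0.5]
finger_gap: -0.0001
finger_force: 0.0
```

>>> arm_command:
  increments:
    - [1,0,0,0.003,0,0,0]
    - [1,0,0,0.005,0,0,0]
    - [1,0,0,0.006,0,0,0]
    - [1,0,0,0.006,0,0,0]

```text
time_s: 20.25
eef_pos: [0.5815, 0.131, 0.14]
ee_rot: [[-0.219, -0.976, 0.0], [-0.976, 0.219, 0.0], [-0.0, -0.0, -1.0]]
contact_force: [-1.4, 0.3, 2.0]
finger_gap: -0.0002
finger_force: 0.8
```

>>> arm_command:
  increments:
    - [1,0,0,0.003,0,0,0]
    - [1,0,0,0.006,0,0,0]
    - [1,0,0,0.007,0,0,0]
    - [1,0,0,0.007,0,0,0]
    - [1,0,0,0.007,0,0,0]

```text
time_s: 20.75
eef_pos: [0.5816, 0.131, 0.14]
ee_rot: [[-0.219, -0.976, 0.002], [-0.976, 0.219, 0.0], [-0.0, -0.002, -1.0]]
contact_force: [-4.2, -0.1, 10.1]
finger_gap: 0.0002
finger_force: 5.5
```

>>> arm_command:
  increments:
    - [1,0,0.002,0.001,0,0,0]
    - [1,0,0.003,0.003,0,0,0]
    - [1,0,0.003,0.003,0,0,0]
    - [1,0,0.003,0.003,0,0,0]
    - [1,0,0.003,0.003,0,0,0]
    - [1,0,0.003,0.003,0,0,0]
    - [1,0,0.003,0.003,0,0,0]
    - [1,0,0.003,0.003,0,0,0]
    - [1,0,0.003,0.003,0,0,0]
    - [1,0,0.003,0.003,0,0,0]
    - [1,0,0.003,0.003,0,0,0]
    - [1,0,0.003,0.003,0,0,0]
    - [1,0,0.003,0.003,0,0,0]
    - [1,0,0.003,0.003,0,0,0]
    - [1,0,0.003,0.003,0,0,0]
    - [1,0,0.003,0.003,0,0,0]
    - [1,0,0.003,0.003,0,0,0]
    - [1,0,0.003,0.003,0,0,0]

```text
time_s: 22.55
eef_pos: [0.5816, 0.131, 0.14]
ee_rot: [[-0.219, -0.976, 0.003], [-0.976, 0.219, -0.0], [-0.001, -0.003, -1.0]]
contact_force: [-4.1, -1.0, 13.2]
finger_gap: 0.0002
finger_force: 6.8
```

```bash
python3 - <<'E'
from h import *
bub()
a=snap("scene","pics/s3.png")
A,oa=crop(a,[.57,.077,.14],50,6)
cv2.imwrite("pics/c3.png",A); S=sense(); print(S["contact_force"],S["time_s"])
E
```

```text
scene lines [-12.5  10.5] bubble c-mid -0.5 ext -6.466425119620336 6.033574880379664
top lines [-13.3  11.8] bubble c-mid 0.4 ext -5.233221893264322 6.266778106735678
[-3.44947466 -0.9861605  13.27082222] 23.0
```

View pics/c3.png

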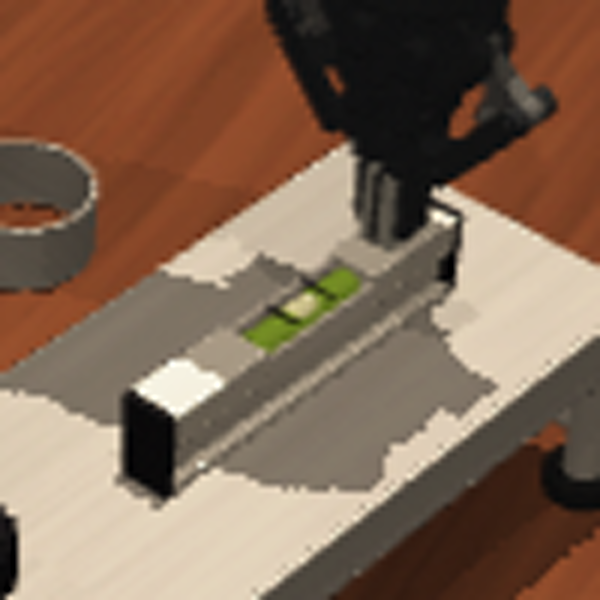

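The fingertips rest on the far end of the level at crop (390,235). The bubble, at (303,305), sits centred between the lines at (284,318) and (319,289), and the press holds at 13 N. I hand it in.

```bash
python3 -c "
from bench import robot
print(robot.sign_off())"
```

```text
the job is handed in; nothing more can be done
None
```

I handed the job in at about 23 s: the shelf is levelled, the bubble sits within about 0.5 mm of centre between the lines, and the arm is still pressing the level down at about 13 N.

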